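Scan a styling model from its case

TASK

Open the wooden case's lid all the way until it rests on its stop, take the yellow wagon model out and set it down gently, on its wheels, in the middle of the scanner's grey pad and lengthways along the pad (either way round). Once you have let go of the wagon, squeeze the orange scanner trigger fully home, hold it there for about half a second and let it spring back; do not pull the trigger before the wagon stands on the pad. Leave the lid open and do not shift the blue pickup or anything else on the desk.

Things in the scene. Friction and masses are not known exactly. Their poses are not given: they have to be found in the camera images.
- case: fixed open wooden case 160 (x) x 260 (y) x 65 mm high, walls and floor 5 mm thick; origin at the centre of its underside on the table. Front (bar handle) faces -x; the lid's hinge is its far +x top edge. Two model cars stand inside side by side, about 120 mm apart in y, either one on either side, roughly along the case's x axis
- lid (a joint): angle of the case's 8 mm thick wooden lid (160 x 260 mm, 0.3 kg) in rad: 0 closed, grows as it opens upward, 1.8 resting on its stop just past vertical. It falls shut below about 1.55 and falls open onto the stop above that
- lid_bar (a point): middle of the lid's steel bar handle: round, 11 mm thick, 110 mm long along the case's y axis, 42 mm in front of the lid's front edge at the lid's height (70 mm above the table when closed), carried by an arm near each end (86 mm clear between them). The 42 mm gap between bar and lid is open for a finger. Turns with the lid
- lid_hinge (a point): middle of the lid's hinge line, at the case's far top edge, 66 mm above the table; the hinge axis is the case's y axis; the bar lies 202 mm from it and 4 mm above it when closed
- wagon: the yellow wagon model to be scanned, loose, 110 (x, length) x 50 (y, width) x 45 mm high, 0.18 kg; long cabin 78 x 44 mm with upright sides (z 27 to 45 mm) on the full-width body (z 8 to 28 mm); origin at the centre of its underside, z up. Stands on the case's floor at the start (underside 5 mm above the table)
- pickup: blue pickup model of the same length and width with a short cabin, in the case beside the wagon; to be left alone; origin at the centre of its underside
- stand: fixed bench scanner; origin on the table under the centre of its grey pad. A white pistol-grip scanner is clamped on its side on a column: barrel 62 (x) x 150 (y) mm, z 98 to 162 mm, centred at x 35, y -200 mm, looking along +y at the pad from 118 mm off. Its black grip, 30 (y) x 32 mm (z), juts out level along -x from x 0 to -117 mm at y -235, z 130 mm
- pad (a point): centre of the top of the grey pad, 170 (x, length) x 100 (y) mm, top 6 mm above the table, with white corner marks; axes those of the stand
- trigger (a joint): angle of the orange trigger in rad: 0 released, 0.32 fully squeezed on its stop; sprung back, about 7 N. A blade 85 mm long, 9 thick, 18 high (z 121 to 139 mm) along the grip's +y side, turning on an upright pin at the grip's root (stand frame x -4, y -213 mm); its free end stands out towards +y and swings towards -y, to the grip, when squeezed
- squeeze (a point): point at which to squeeze grip and trigger together from above, fingers closing along the stand's y axis: mid-height of both (130 mm above the table), 58 mm from the trigger's pin, midway across grip and trigger when squeezed (41 mm wide then; about 60 mm when released, all the growth on the +y side). Fixed to the stand; axes those of the stand
- jar: ink jar with black cap, 60 mm across, 75 mm high; leave alone
- mug: white mug, 80 mm across, 90 mm high; leave alone
- dispenser: dark green tape dispenser 62 x 170 x 94 mm; leave alone
- tin: red pencil box 70 x 190 x 28 mm; leave alone
- eraser: white eraser block 62 x 34 x 22 mm; leave alone
- block: cork sanding block 60 x 120 x 35 mm; leave alone

How it is judged:
By the outcome, as a careful person would: the job done as asked, in the order asked, and still so for the second after the job is handed in, with the robot touching nothing.
It also fails if it takes over 67 s, if anything falls off the work surface, if the arm or the gripper's body presses on something with over 40 N, if the wrist force passes 120 N, or if a joint passes its speed limit or range.

ROBOT

A 6-joint arm with a two-finger parallel gripper is mounted at the origin on the work surface. World frame = base frame: x ahead of the robot, y to its left, z up, the work surface at z = 0. Lengths are in m, angles in degrees, forces in N, time in s.
With the tool pointing down it reaches from about 0.2 to 0.875 m from the base axis. Payload 3.4 kg.
Tool frame: the origin (TCP) lies at the very end of the fingers, on their centre line; the grasp point (between the pads) lies 19 mm behind it; z points along the fingers, y is the line along which they close (so a half turn about z gives the same grasp; the last joint's range is limited). The gripper opens to 94 mm and grips with 3 to 60 N. Pads are 16 mm wide; open, the fingers measure 119 mm over their backs; the gripper's body (75 mm by 177 mm) begins 78 mm behind the grasp point.
Start: joints at [69.901, 15.808, 86.224, -0, 77.962, -6.933], TCP at [0.131, 0.56, 0.205] pointing down, gripper open.
Joint ranges: [-165.64, 165.64], [-43.16, 119.46], [12.63, 154.43], [-67.54, 247.53], [6.08, 155.33], [-154.97, 154.97]. Speed limits (degrees/s): [147.25, 147.25, 180, 180, 180, 180].

INTERFACE

Orientations are given as [roll, pitch, yaw] about the fixed x, y, z axes, in that order (R = Rz(yaw) Ry(pitch) Rx(roll)).
In Python, from cell import state, camera, get_calibration, ticket gives the robot as it stands.
- The arm moves only by the tool carry_out, never from a script. Its argument "targets" is a list of rows, each an object with "offset": the shift along the tool's x, y, z in cm, a list of three; "yaw": the turn about the tool's z in rad; "jaw": the opening in per cent of the stroke, from 0 (shut) to 100 (fully open). In form: [{"offset": [dx, dy, dz], "yaw": yaw, "jaw": jaw}, ...]. A call has 1 to 10 rows; each row shifts and turns the commanded pose from where the row before left it, along the tool's axes as they then stand; what a row does not reach is not made up. A row lasts 1/10 s, in which the tool goes at most 50 mm and 8.59 degrees, less where a joint would pass 70% of its speed; a pose out of reach is approached as far as the arm can. A call with a gripper value outside its range is refused whole. The fingers move at their own pace and stop on an object; "grip_force" is the grip in N (left out, the last holds). Time passes only in rows, so rows that do not move let the fingers close. It gives the time, the measured TCP pose, the force, the opening and the grip force at its end, in the units of the state.
- state(): the state, without advancing time (a new reading comes with each control period).
- camera(name): name is "side" or "top" or "wrist"; returns the picture (400x640x3 uint8, blue, green, red); there is no depth.
- get_calibration(name): a dict with "fx", "fy", "cx", "cy" (pixels), "distortion" ([k1, k2, p1, p2, k3] as OpenCV has them; the pictures are not rectified), "rvec" (rotation vector, rad) and "tvec" (3), from world to camera coordinates, as OpenCV has them; the wrist camera has in their place "tool_from_camera" (4x4, takes a point from camera to tool coordinates, whose origin is the TCP and whose axes are the flange's). Camera axes: x right, y down, z forward; pixel columns grow to the right and rows downward; lengths in m; the calibration is good to about 2 mm. A picture is of the moment at which its call begins: read the wrist's pose just before it. get_calibration takes no time and is no camera call.
- ticket.sign_off(): hands the job in; it is judged then, once.
The state is a dict: "time": time; "joints": joint angles; "qvel": joint speeds; "tau": joint torques, N m; "tool_pos": TCP position; "ee_rot": TCP orientation; "ft_force": force on the tool from outside, world axes, zero at the start; "moment": the same for the moment, N m; "finger_gap": finger opening in m; "gripper_force": force on a finger pad.
Only numpy, scipy, OpenCV 4.12 (cv2) and the standard library are available. Lean on these libraries where they do the work, as an engineer would, in place of code of your own. Each camera call takes 0.05 s, during which the arm holds its last target. There are 200 camera calls.

## Working session

There is one attempt and no reset: what is moved stays moved. The work goes in short steps, Python scripts to look and compute and a tool call to move; the robot and the scene stay as the last step left them, time stands still between calls to the robot, and variables do not carry over. Pictures are saved under pics/ and viewed, at most 10 in all, crops included, and the job is handed in when it is done.

Besides the shell and the picture viewer there is one more tool, called after "Request:" by a JSON object that holds its "fn" and its "kwargs", one argument or row to a line. carry_out: Moves the arm, as the interface text tells. Its arguments: {"type":"object","properties":{"targets":{"type":"array","items":{"type":"object","properties":{"offset":{"type":"array","items":{"type":"number"}},"yaw":{"type":"number"},"jaw":{"type":"number"}}}},"grip_force":{"type":"number"}},"required":["targets"]}

```bash
mkdir -p pics; ls
python3 - <<'E'
from cell import state,camera,get_calibration
import cv2
print(state())
for n in("top","side","wrist"):
    cv2.imwrite(f"pics/{n}0.png",camera(n)); print(n,get_calibration(n))
E
```

```text
pics
{'time': 0.0, 'joints': array([ 6.99004431e+01,  1.58478885e+01,  8.62938323e+01,  1.10519449e-03,
        7.79611516e+01, -6.93179016e+00]), 'qvel': array([ 0.09702617, -0.07355373,  0.02409988,  0.02783711, -0.0376788 ,
       -0.0338296 ]), 'tau': array([-3.23127781e-03, -4.04582727e+01, -2.37222183e+01,  6.97652833e-02,
        3.45930085e-02, -1.19006177e-04]), 'tool_pos': array([0.13078295, 0.55935942, 0.20461174]), 'ee_rot': array([-1.79898010e+02, -1.34879953e-02,  1.66831990e+02]), 'ft_force': array([-0.37178091,  0.04682956,  0.59674334]), 'moment': array([6.52176495e-05, 4.73364538e-03, 7.05158466e-03]), 'gripper_force': 0.0, 'finger_gap': 0.09370546938602951}
top {'fx': 453.9275557814781, 'fy': 453.9275557814781, 'cx': 329.1527819214999, 'cy': 193.51786776331465, 'distortion': array([-0.01400226,  0.        ,  0.        ,  0.        ,  0.        ]), 'rvec': array([ 2.14812942, -2.17960191,  0.14514835]), 'tvec': array([-0.00216997,  0.59700119,  1.5131306 ])}
side {'fx': 421.46353468869864, 'fy': 421.46353468869864, 'cx': 322.2431450478217, 'cy': 194.34141363953984, 'distortion': array([-0.09024888,  0.        ,  0.        ,  0.        ,  0.        ]), 'rvec': array([ 2.13183366, -0.761296  ,  0.37765865]), 'tvec': array([-0.46583629,  0.30155029,  1.05117766])}
wrist {'fx': 316.3365535962955, 'fy': 316.3365535962955, 'cx': 313.5238567105107, 'cy': 200.42431160938645, 'distortion': array([-0.04756534,  0.        ,  0.        ,  0.        ,  0.        ]), 'tool_from_camera': array([[-4.93270559e-04, -9.59535677e-01, -2.81586650e-01,
         8.18901519e-02],
       [ 9.99998346e-01,  1.95774846e-05, -1.81846347e-03,
         5.36719255e-05],
       [ 1.75039334e-03, -2.81587082e-01,  9.59534080e-01,
        -1.79754026e-01],
       [ 0.00000000e+00,  0.00000000e+00,  0.00000000e+00,
         1.00000000e+00]])}
```

View pics/top0.png

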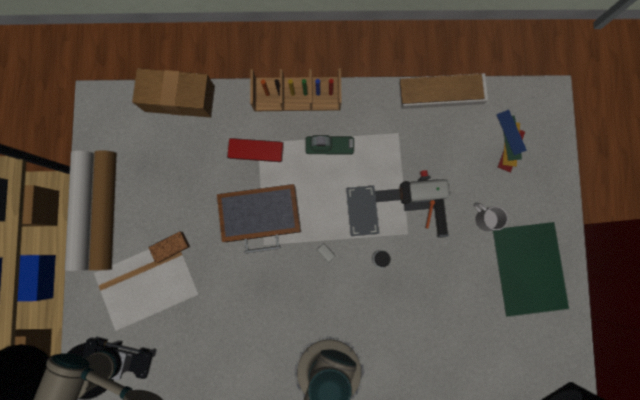

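View pics/side0.png

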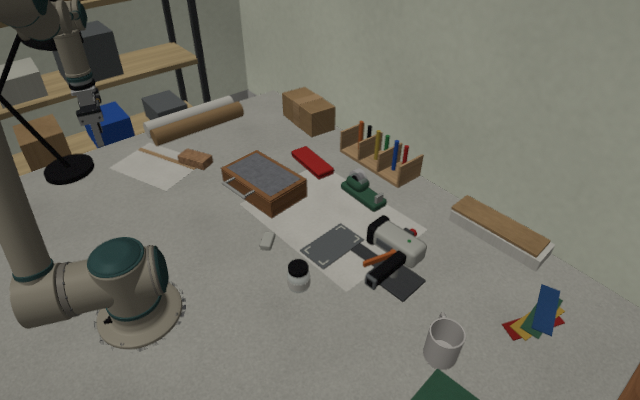

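The top view shows the case at about (260,212) with its bar at (262,246), the pad at (363,210), the grip pointing down at (441,218), the trigger at (430,213), the jar at (381,258) and the eraser at (326,253). The side view agrees. I'll measure next.

```bash
cat > h.py <<'E'
import numpy as np,cv2
from cell import state,camera,get_calibration
from scipy.spatial.transform import Rotation as Ro
def pose(s):
    T=np.eye(4);T[:3,:3]=Ro.from_euler('xyz',s['ee_rot'],degrees=True).as_matrix();T[:3,3]=s['tool_pos'];return T
def cam(n,s=None):
    c=get_calibration(n);K=np.array([[c['fx'],0,c['cx']],[0,c['fy'],c['cy']],[0,0,1]])
    if n=='wrist':
        T=pose(s)@c['tool_from_camera']
    else:
        T=np.eye(4);R=cv2.Rodrigues(c['rvec'])[0];T[:3,:3]=R.T;T[:3,3]=-R.T@c['tvec']
    return K,c['distortion'],T
def ray(C,uv):
    K,d,T=C;p=cv2.undistortPoints(np.array(uv,float).reshape(-1,1,2),K,d)[:,0]
    return T[:3,3],np.c_[p,np.ones(len(p))]@T[:3,:3].T
def onz(C,uv,z):
    o,d=ray(C,uv);return o+d*((z-o[2])/d[:,2])[:,None]
def proj(C,P):
    K,d,T=C;Ti=np.linalg.inv(T);return cv2.projectPoints(np.array(P,float).reshape(-1,3),cv2.Rodrigues(Ti[:3,:3])[0],Ti[:3,3],K,d)[0][:,0]
E
python3 - <<'E'
from h import *
im=cv2.imread("pics/top0.png");C=cam('top');h=cv2.cvtColor(im,cv2.COLOR_BGR2HSV)
def rect(m,box,z,n):
    x0,y0,x1,y1=box;M=np.zeros(m.shape,np.uint8);M[y0:y1,x0:x1]=m[y0:y1,x0:x1]
    c=max(cv2.findContours(M,0,1)[0],key=cv2.contourArea)
    r=cv2.minAreaRect(c);P=onz(C,cv2.boxPoints(r),z)[:,:2]
    print(n,r[0],'ctr',P.mean(0).round(4),'edges',[(np.linalg.norm(P[i+1]-P[i]).round(3),np.degrees(np.arctan2(*(P[i+1]-P[i])[::-1])).round(1)) for i in(0,1)])
br=((h[...,0]<20)&(h[...,1]>90)).astype(np.uint8)
rect(br,(205,175,310,250),.074,'lid')
print(h[213,262],h[210,363],h[195,340],h[213,430])
rect(((h[...,2]<110)&(h[...,1]<80)).astype(np.uint8),(335,175,376,245),.006,'pad')
rect(((h[...,0]<15)&(h[...,1]>140)).astype(np.uint8),(420,195,450,235),.14,'trig')
cv2.imwrite("pics/topc.png",cv2.resize(im[165:285,205:465],None,fx=3,fy=3,interpolation=cv2.INTER_CUBIC))
E
```

```text
lid (257.6986999511719, 212.74017333984375) ctr [0.532  0.2269] edges [(np.float64(0.261), np.float64(-83.1)), (np.float64(0.16), np.float64(-172.8))]
[124  26  69] [98 15 68] [ 15  15 138] [  8 160 113]
pad (362.213134765625, 210.34425354003906) ctr [ 0.5408 -0.125 ] edges [(np.float64(0.102), np.float64(-85.5)), (np.float64(0.172), np.float64(-176.4))]
trig (430.0945739746094, 213.93243408203125) ctr [ 0.5146 -0.3292] edges [(np.float64(0.086), np.float64(-11.8)), (np.float64(0.013), np.float64(-100.3))]
```

View pics/topc.png

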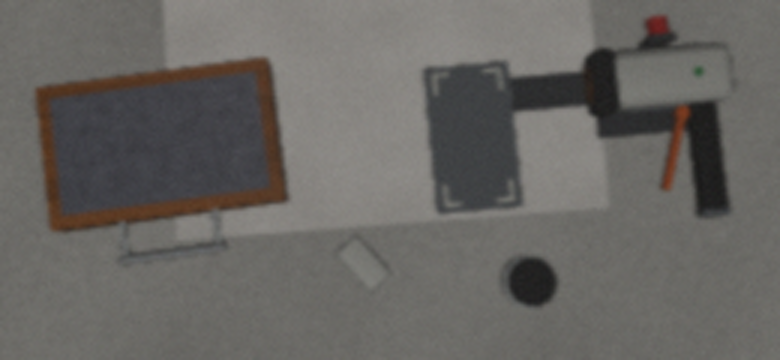

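```bash
cat >> h.py <<'E'
def togo(p,yaw=None):
    "turn (rad about tool z) first, then offset in cm in the turned tool frame"
    s=state();y0=s['ee_rot'][2];y=y0 if yaw is None else yaw
    t=-((y-y0+180)%360-180);R=Ro.from_euler('xyz',[180,0,y],degrees=True).as_matrix()
    print('turn rad',np.radians(t).round(4),'then offset cm',(R.T@(np.array(p)-s['tool_pos'])*100).round(2))
E
python3 - <<'E'
from h import *
C=cam('top')
print('bar',onz(C,[(245.7,252),(280.3,246.3),(263,249.2)],.07).round(4))
f=lambda c:[(205+c[0]/3,165+c[1]/3)]
a=np.radians(7.)
u=np.array([np.cos(a),np.sin(a)]);c=np.array([.532,.227])
print('pred bar',c-.122*u,'hinge',c+.08*u)
st=np.array([.541,-.125]);b=np.radians(4.);R=np.array([[np.cos(b),-np.sin(b)],[np.sin(b),np.cos(b)]])
for l,z in(((-117,-235),.146),((-89,-190),.13),((-62,-230),.13)):
    P=st+R@np.array(l)/1000;q=proj(C,[*P,z])[0];print(l,P.round(4),'crop px',((q-[205,165])*3).round(0))
togo([*(c-.122*u),.12],97)
E
```

```text
bar [[0.4032 0.2665 0.07  ]
 [0.4201 0.153  0.07  ]
 [0.4115 0.2098 0.07  ]]
pred bar [0.41090937 0.21213194] hinge [0.61140369 0.23674955]
(-117, -235) [ 0.4407 -0.3676] crop px [716. 216.]
(-89, -190) [ 0.4655 -0.3207] crop px [667. 194.]
(-62, -230) [ 0.4952 -0.3588] crop px [702. 165.]
turn rad 1.2189 then offset cm [-37.89  23.56   8.48]
```

Request:
{"fn": "carry_out", "kwargs": {
  "targets": [
    {"offset": [0, 0, 0], "yaw": 0.135, "jaw": 40},
    {"offset": [0, 0, 0], "yaw": 0.135, "jaw": 40},
    {"offset": [0, 0, 0], "yaw": 0.135, "jaw": 40},
    {"offset": [0, 0, 0], "yaw": 0.135, "jaw": 40},
    {"offset": [0, 0, 0], "yaw": 0.135, "jaw": 40},
    {"offset": [0, 0, 0], "yaw": 0.135, "jaw": 40},
    {"offset": [0, 0, 0], "yaw": 0.135, "jaw": 40},
    {"offset": [0, 0, 0], "yaw": 0.135, "jaw": 40},
    {"offset": [0, 0, 0], "yaw": 0.135, "jaw": 40},
    {"offset": [0, 0, 0], "yaw": 0, "jaw": 40}
  ]
}}

```text
time: 1.15
tool_pos: [0.1309, 0.5597, 0.2052]
ee_rot: [-180.0, 0.0, 97.2]
ft_force: [-0.5, 0.2, -0.3]
finger_gap: 0.0375
gripper_force: 0.0
```

Request:
{"fn": "carry_out", "kwargs": {
  "targets": [
    {"offset": [-3.8, 2.35, 0], "yaw": 0, "jaw": 40},
    {"offset": [-3.8, 2.35, 0], "yaw": 0, "jaw": 40},
    {"offset": [-3.8, 2.35, 0], "yaw": 0, "jaw": 40},
    {"offset": [-3.8, 2.35, 0], "yaw": 0, "jaw": 40},
    {"offset": [-3.8, 2.35, 0], "yaw": 0, "jaw": 40},
    {"offset": [-3.8, 2.35, 0], "yaw": 0, "jaw": 40},
    {"offset": [-3.8, 2.35, 0], "yaw": 0, "jaw": 40},
    {"offset": [-3.8, 2.35, 0], "yaw": 0, "jaw": 40},
    {"offset": [-3.8, 2.35, 0], "yaw": 0, "jaw": 40},
    {"offset": [-3.8, 2.35, 0], "yaw": 0, "jaw": 40}
  ]
}}

```text
time: 2.15
tool_pos: [0.4126, 0.2109, 0.2055]
ee_rot: [180.0, -0.0, 97.4]
ft_force: [-0.2, 0.6, -0.2]
finger_gap: 0.0374
gripper_force: 0.0
```

Run:
```python
from h import *
s=state();print(s['time'],s['tool_pos'],s['ee_rot'],s['finger_gap'],s['joints'].round(1))
im=camera('wrist');cv2.imwrite('pics/w1.png',im);C=cam('wrist',s)
a=np.radians(7);print(proj(C,[[.4109,.2121,.07],[.4109-.055*np.sin(a),.2121+.055*np.cos(a),.07]]))
togo([.411,.2115,.051],97)
```

```text
2.15 [0.41264446 0.21088683 0.20554839] [ 1.79979667e+02 -1.90028880e-02  9.74044504e+01] 0.03736387369704234 [18.4  6.1 98.9  0.  75.  11. ]
[[311.78150292 188.9783315 ]
 [312.06629113 134.66106188]]
turn rad 0.0031 then offset cm [ 0.66 -0.59 15.45]
```

View pics/w1.png

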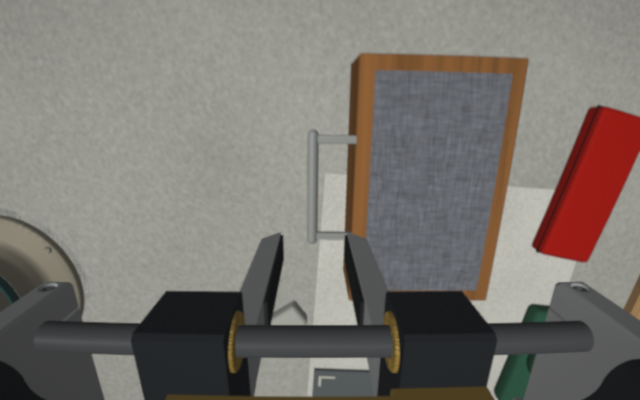

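The wrist view shows the bar running from (313,133) to (312,240), as predicted and clear between the fingers. I'll correct the offset and descend.

Request:
{"fn": "carry_out", "kwargs": {
  "targets": [
    {"offset": [0.6, -0.6, 4], "yaw": 0, "jaw": 42},
    {"offset": [0, 0, 4], "yaw": 0, "jaw": 42},
    {"offset": [0, 0, 3], "yaw": 0, "jaw": 42},
    {"offset": [0, 0, 2.2], "yaw": 0, "jaw": 42},
    {"offset": [0, 0, 1.2], "yaw": 0, "jaw": 42},
    {"offset": [0, 0, 1], "yaw": 0, "jaw": 42},
    {"offset": [0, 0, 0], "yaw": 0, "jaw": 42},
    {"offset": [0, 0, 0], "yaw": 0, "jaw": 42},
    {"offset": [0, 0, 0], "yaw": 0, "jaw": 42}
  ]
}}

```text
time: 3.1
tool_pos: [0.4059, 0.218, 0.0522]
ee_rot: [179.9, -0.0, 97.3]
ft_force: [-0.6, -0.3, 0.0]
finger_gap: 0.0395
gripper_force: 0.0
```

Request:
{"fn": "carry_out", "kwargs": {
  "targets": [
    {"offset": [0, 0, 0], "yaw": 0, "jaw": 0},
    {"offset": [0, 0, 0], "yaw": 0, "jaw": 0},
    {"offset": [0, 0, 0], "yaw": 0, "jaw": 0},
    {"offset": [0, 0, 0], "yaw": 0, "jaw": 0},
    {"offset": [0, 0, 0], "yaw": 0, "jaw": 0},
    {"offset": [0, 0, 0], "yaw": 0, "jaw": 0}
  ],
  "grip_force": 15
}}

```text
time: 3.7
tool_pos: [0.41, 0.2184, 0.0526]
ee_rot: [179.5, -0.0, 97.2]
ft_force: [6.1, -0.9, -1.3]
finger_gap: 0.0105
gripper_force: 15.0
```

Run:
```python
from h import *
# arc, tool y = case x, z down
r=.202;t0=np.arctan2(.004,.202);th=np.r_[np.linspace(0,1.78,31)]
P=np.c_[-r*np.cos(th+t0),-r*np.sin(th+t0)]*100
print(np.diff(P,axis=0).round(2).tolist())
```

```text
[[0.06, -1.2], [0.13, -1.19], [0.2, -1.18], [0.27, -1.17], [0.34, -1.15], [0.41, -1.13], [0.47, -1.1], [0.54, -1.07], [0.6, -1.04], [0.66, -1.0], [0.72, -0.96], [0.77, -0.91], [0.83, -0.87], [0.88, -0.82], [0.92, -0.76], [0.97, -0.71], [1.01, -0.65], [1.04, -0.59], [1.08, -0.52], [1.11, -0.46], [1.13, -0.39], [1.15, -0.33], [1.17, -0.26], [1.18, -0.19], [1.19, -0.12], [1.2, -0.05], [1.2, 0.03], [1.19, 0.1], [1.19, 0.17], [1.17, 0.24]]
```

Request:
{"fn": "carry_out", "kwargs": {
  "targets": [
    {"offset": [0, 0.45, -1.2], "yaw": 0, "jaw": 0},
    {"offset": [0, 0.13, -1.19], "yaw": 0, "jaw": 0},
    {"offset": [0, 0.2, -1.18], "yaw": 0, "jaw": 0},
    {"offset": [0, 0.27, -1.17], "yaw": 0, "jaw": 0},
    {"offset": [0, 0.34, -1.15], "yaw": 0, "jaw": 0},
    {"offset": [0, 0.41, -1.13], "yaw": 0, "jaw": 0},
    {"offset": [0, 0.47, -1.1], "yaw": 0, "jaw": 0},
    {"offset": [0, 0.54, -1.07], "yaw": 0, "jaw": 0},
    {"offset": [0, 0.6, -1.04], "yaw": 0, "jaw": 0},
    {"offset": [0, 0.66, -1.0], "yaw": 0, "jaw": 0}
  ]
}}

```text
time: 4.7
tool_pos: [0.4445, 0.2225, 0.1642]
ee_rot: [-179.8, 0.0, 97.2]
ft_force: [-2.1, -0.4, -1.5]
finger_gap: 0.0109
gripper_force: 15.0
```

Request:
{"fn": "carry_out", "kwargs": {
  "targets": [
    {"offset": [0, 0.72, -0.96], "yaw": 0, "jaw": 0},
    {"offset": [0, 0.77, -0.91], "yaw": 0, "jaw": 0},
    {"offset": [0, 0.83, -0.87], "yaw": 0, "jaw": 0},
    {"offset": [0, 0.88, -0.82], "yaw": 0, "jaw": 0},
    {"offset": [0, 0.92, -0.76], "yaw": 0, "jaw": 0},
    {"offset": [0, 0.97, -0.71], "yaw": 0, "jaw": 0},
    {"offset": [0, 1.01, -0.65], "yaw": 0, "jaw": 0},
    {"offset": [0, 1.04, -0.59], "yaw": 0, "jaw": 0},
    {"offset": [0, 1.08, -0.52], "yaw": 0, "jaw": 0},
    {"offset": [0, 1.11, -0.46], "yaw": 0, "jaw": 0}
  ]
}}

```text
time: 5.7
tool_pos: [0.5388, 0.2339, 0.2385]
ee_rot: [179.9, 0.1, 97.2]
ft_force: [-2.1, -2.7, 3.6]
finger_gap: 0.0101
gripper_force: 15.0
```

Request:
{"fn": "carry_out", "kwargs": {
  "targets": [
    {"offset": [0, 1.13, -0.39], "yaw": 0, "jaw": 0},
    {"offset": [0, 1.15, -0.33], "yaw": 0, "jaw": 0},
    {"offset": [0, 1.17, -0.26], "yaw": 0, "jaw": 0},
    {"offset": [0, 1.18, -0.19], "yaw": 0, "jaw": 0},
    {"offset": [0, 1.19, -0.12], "yaw": 0, "jaw": 0},
    {"offset": [0, 1.2, -0.05], "yaw": 0, "jaw": 0},
    {"offset": [0, 1.2, 0.03], "yaw": 0, "jaw": 0},
    {"offset": [0, 1.19, 0.1], "yaw": 0, "jaw": 0},
    {"offset": [0, 1.19, 0.17], "yaw": 0, "jaw": 0},
    {"offset": [0, 1.0, 0.2], "yaw": 0, "jaw": 0}
  ]
}}

```text
time: 6.7
tool_pos: [0.6547, 0.2482, 0.2443]
ee_rot: [180.0, 0.1, 97.2]
ft_force: [0.5, -4.4, -0.4]
finger_gap: 0.0101
gripper_force: 15.0
```

Request:
{"fn": "carry_out", "kwargs": {
  "targets": [
    {"offset": [0, 0, 0], "yaw": 0, "jaw": 0},
    {"offset": [0, 0, 0], "yaw": 0, "jaw": 0}
  ]
}}

```text
time: 6.9
tool_pos: [0.6547, 0.2483, 0.2441]
ee_rot: [179.9, 0.1, 97.2]
ft_force: [0.9, -5.6, 0.8]
finger_gap: 0.0108
gripper_force: 15.0
```

Request:
{"fn": "carry_out", "kwargs": {
  "targets": [
    {"offset": [0, 0, 0], "yaw": 0, "jaw": 45},
    {"offset": [0, 0, 0], "yaw": 0, "jaw": 45},
    {"offset": [0, 0, 0], "yaw": 0, "jaw": 45},
    {"offset": [0, 0, -1.5], "yaw": 0, "jaw": 45},
    {"offset": [0, 0, -3], "yaw": 0, "jaw": 45},
    {"offset": [0, 0, -4], "yaw": 0, "jaw": 45},
    {"offset": [0, -4, -1], "yaw": 0, "jaw": 60},
    {"offset": [0, -5, 0], "yaw": 0, "jaw": 75},
    {"offset": [0, -5, 0], "yaw": -0.14, "jaw": 75},
    {"offset": [0, 0, 0], "yaw": -0.14, "jaw": 75}
  ]
}}

```text
time: 7.9
tool_pos: [0.5068, 0.2314, 0.3406]
ee_rot: [-179.8, -0.1, 113.7]
ft_force: [1.1, 0.6, 1.0]
finger_gap: 0.0694
gripper_force: 0.0
```

Request:
{"fn": "carry_out", "kwargs": {
  "targets": [
    {"offset": [0, 0, 0], "yaw": -0.143, "jaw": 75},
    {"offset": [0, 0, 0], "yaw": -0.143, "jaw": 75},
    {"offset": [0, 0, 0], "yaw": -0.143, "jaw": 75},
    {"offset": [0, 0, 0], "yaw": -0.143, "jaw": 75},
    {"offset": [0, 0, 0], "yaw": -0.143, "jaw": 75},
    {"offset": [0, 0, 0], "yaw": -0.143, "jaw": 75},
    {"offset": [0, 0, 0], "yaw": -0.143, "jaw": 75},
    {"offset": [0, 0, 0], "yaw": -0.143, "jaw": 75},
    {"offset": [0, 0, 0], "yaw": -0.143, "jaw": 75},
    {"offset": [0, 0, 0], "yaw": 0, "jaw": 75}
  ]
}}

```text
time: 8.9
tool_pos: [0.5141, 0.2321, 0.3399]
ee_rot: [179.9, 0.0, -173.0]
ft_force: [-0.7, 0.7, 1.1]
finger_gap: 0.0704
gripper_force: 0.0
```

Run:
```python
from h import *
s=state();print(s['time'],s['tool_pos'],s['ee_rot'],s['finger_gap'],s['joints'].round(1))
cv2.imwrite('pics/w2.png',camera('wrist'));im=camera('top');cv2.imwrite('pics/t2.png',im)
cv2.imwrite("pics/t2c.png",cv2.resize(im[140:270,205:345],None,fx=4,fy=4,interpolation=cv2.INTER_CUBIC))
```

```text
8.9 [0.51408507 0.23214046 0.33985023] [ 1.79933830e+02  2.03354903e-02 -1.72974614e+02] 0.07037305388435425 [ 17.2  12.3  72.4   0.1  95.2 -79.8]
```

View pics/w2.png

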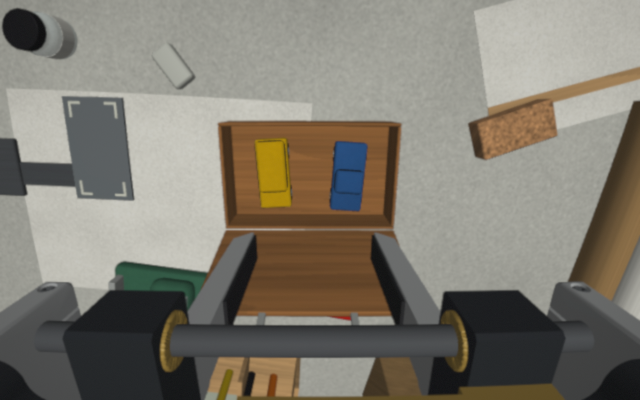

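View pics/t2c.png

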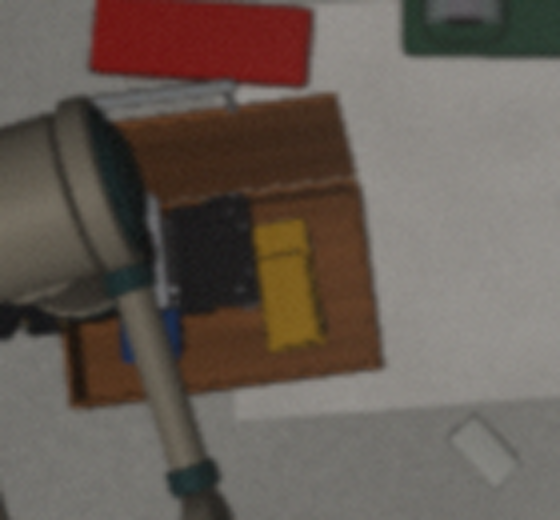

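The lid stands open. In the wrist view the yellow wagon is at (273,173), the pickup at (349,176) and the pad at (98,148).

```bash
cat >> h.py <<'E'
def rect(C,m,box,z,n):
    x0,y0,x1,y1=box;M=np.zeros(m.shape,np.uint8);M[y0:y1,x0:x1]=m[y0:y1,x0:x1]
    c=max(cv2.findContours(M,0,1)[0],key=cv2.contourArea)[:,0].astype(float)
    q=onz(C,c,z)[:,:2].astype(np.float32);r=cv2.minAreaRect(q);P=cv2.boxPoints(r)
    print(n,'ctr',P.mean(0).round(4),[(np.linalg.norm(P[i+1]-P[i]).round(3),np.degrees(np.arctan2(*(P[i+1]-P[i])[::-1])).round(1)) for i in(0,1)])
    return P.mean(0)
E
python3 - <<'E'
from h import *
S=dict(tool_pos=[.51408507,.23214046,.33985],ee_rot=[179.934,.02,-172.975])
W=cam('wrist',S)
for n,C,f,b,pb in(('w',W,'pics/w2.png',(235,125,310,222),(50,88,140,206)),('t',cam('top'),'pics/t2.png',(255,185,300,235),(335,175,376,245))):
    im=cv2.imread(f);h=cv2.cvtColor(im,cv2.COLOR_BGR2HSV)
    y=((h[...,0]>20)&(h[...,0]<35)&(h[...,1]>150)).astype(np.uint8)
    for z in(.033,.045):rect(C,y,b,z,n+' wagon z%g'%z)
    rect(C,((h[...,2]<(130 if n=='w' else 110))&(h[...,1]<80)).astype(np.uint8),pb,.006,n+' pad')
print('wrist cam at',W[2][:3,3])
togo([.5,.18,.2],187)
E
```

```text
w wagon z0.033 ctr [0.5385 0.1711] [(np.float32(0.05), np.float32(-80.1)), (np.float32(0.11), np.float32(9.9))]
w wagon z0.045 ctr [0.5359 0.1723] [(np.float32(0.049), np.float32(-80.1)), (np.float32(0.107), np.float32(9.9))]
w pad ctr [ 0.5405 -0.1467] [(np.float32(0.148), np.float32(-85.7)), (np.float32(0.168), np.float32(4.3))]
t wagon z0.033 ctr [0.489  0.1743] [(np.float32(0.0), np.float32(0.0)), (np.float32(0.0), np.float32(0.0))]
t wagon z0.045 ctr [0.4884 0.173 ] [(np.float32(0.0), np.float32(0.0)), (np.float32(0.0), np.float32(0.0))]
t pad ctr [ 0.5409 -0.1253] [(np.float32(0.102), np.float32(-85.9)), (np.float32(0.172), np.float32(4.1))]
wrist cam at [0.43277718 0.22181325 0.51957503]
turn rad -0.0024 then offset cm [ 2.04 -4.98 13.98]
```

Run:
```python
from h import *
togo([.5385,.1711,.016],189.9)
```

```text
turn rad -0.053 then offset cm [-1.35 -6.41 32.38]
```

Request:
{"fn": "carry_out", "kwargs": {
  "targets": [
    {"offset": [0, 0, 0], "yaw": -0.053, "jaw": 75},
    {"offset": [-0.45, -2.1, 3.5], "yaw": 0, "jaw": 75},
    {"offset": [-0.45, -2.1, 3.5], "yaw": 0, "jaw": 75},
    {"offset": [-0.45, -2.2, 3.5], "yaw": 0, "jaw": 75},
    {"offset": [0, 0, 4], "yaw": 0, "jaw": 75},
    {"offset": [0, 0, 4], "yaw": 0, "jaw": 75},
    {"offset": [0, 0, 4], "yaw": 0, "jaw": 75},
    {"offset": [0, 0, 2], "yaw": 0, "jaw": 75},
    {"offset": [0, 0, 0], "yaw": 0, "jaw": 75},
    {"offset": [0, 0, 0], "yaw": 0, "jaw": 75}
  ]
}}

```text
time: 10.0
tool_pos: [0.5392, 0.1711, 0.0951]
ee_rot: [180.0, 0.0, -170.0]
ft_force: [0.8, -0.3, 0.0]
finger_gap: 0.0707
gripper_force: 0.0
```

Run:
```python
from h import *
s=state();print(s['tool_pos'],s['ee_rot'])
im=camera('wrist');cv2.imwrite('pics/w3.png',im);C=cam('wrist',s)
h=cv2.cvtColor(im,cv2.COLOR_BGR2HSV);y=((h[...,0]>20)&(h[...,0]<35)&(h[...,1]>150)).astype(np.uint8)
for z in(.033,.05):rect(C,y,(0,0,640,400),z,'wagon%g'%z)
togo([.5385,.1711,.016],189.9)
```

```text
[0.53923326 0.17106075 0.09511452] [ 1.79981758e+02  2.91136199e-02 -1.70033221e+02]
wagon0.033 ctr [0.5383 0.1706] [(np.float32(0.049), np.float32(-80.2)), (np.float32(0.109), np.float32(9.8))]
wagon0.05 ctr [0.5327 0.1696] [(np.float32(0.045), np.float32(-80.2)), (np.float32(0.102), np.float32(9.8))]
turn rad 0.0015 then offset cm [0.15 0.01 8.  ]
```

View pics/w3.png

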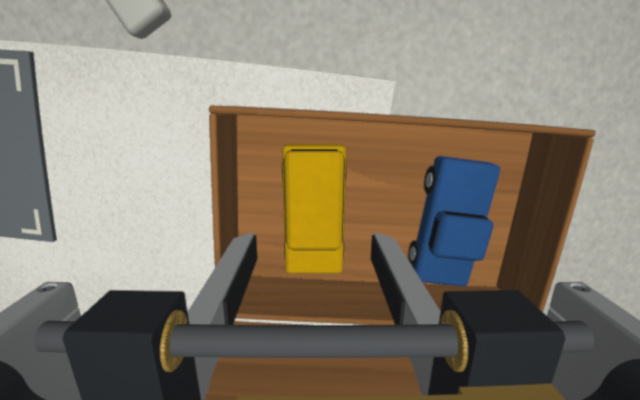

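The wagon spans (284–346, 146–273), square with the fingers. I'll descend and grip.

Request:
{"fn": "carry_out", "kwargs": {
  "targets": [
    {"offset": [0.1, 0, 2], "yaw": 0, "jaw": 75},
    {"offset": [0, 0, 2], "yaw": 0, "jaw": 75},
    {"offset": [0, 0, 2], "yaw": 0, "jaw": 75},
    {"offset": [0, 0, 1.2], "yaw": 0, "jaw": 75},
    {"offset": [0, 0, 0.8], "yaw": 0, "jaw": 75},
    {"offset": [0, 0, 0], "yaw": 0, "jaw": 75},
    {"offset": [0, 0, 0], "yaw": 0, "jaw": 75}
  ]
}}

```text
time: 10.75
tool_pos: [0.5386, 0.1708, 0.0155]
ee_rot: [180.0, 0.1, -170.0]
ft_force: [-0.8, -0.1, -0.6]
finger_gap: 0.0704
gripper_force: 0.0
```

Request:
{"fn": "carry_out", "kwargs": {
  "targets": [
    {"offset": [0, 0, 0], "yaw": 0, "jaw": 40},
    {"offset": [0, 0, 0], "yaw": 0, "jaw": 40},
    {"offset": [0, 0, 0], "yaw": 0, "jaw": 40},
    {"offset": [0, 0, 0], "yaw": 0, "jaw": 40},
    {"offset": [0, 0, 0], "yaw": 0, "jaw": 40},
    {"offset": [0, 0, 0], "yaw": 0, "jaw": 40}
  ],
  "grip_force": 20
}}

```text
time: 11.35
tool_pos: [0.5381, 0.1708, 0.0152]
ee_rot: [180.0, 0.1, -170.0]
ft_force: [-0.9, -0.3, 4.8]
finger_gap: 0.0496
gripper_force: 20.0
```

Request:
{"fn": "carry_out", "kwargs": {
  "targets": [
    {"offset": [0, 0, -1], "yaw": 0, "jaw": 40},
    {"offset": [0, 0, -2], "yaw": 0, "jaw": 40},
    {"offset": [0, 0, -3], "yaw": 0, "jaw": 40},
    {"offset": [0, 0, -3], "yaw": 0, "jaw": 40},
    {"offset": [0, 0, -2], "yaw": 0, "jaw": 40},
    {"offset": [0, 0, -1], "yaw": 0.05, "jaw": 40},
    {"offset": [0, 0, 0], "yaw": 0.051, "jaw": 40},
    {"offset": [0, 0, 0], "yaw": 0, "jaw": 40},
    {"offset": [0, 0, 0], "yaw": 0, "jaw": 40}
  ]
}}

```text
time: 12.25
tool_pos: [0.5372, 0.1705, 0.1343]
ee_rot: [-180.0, -0.1, -175.7]
ft_force: [-0.2, -0.5, -3.1]
finger_gap: 0.05
gripper_force: 20.0
```

Run:
```python
from h import *
s=state();print(s['tool_pos'],s['ee_rot'],s['finger_gap'],s['ft_force'])
togo([.5408,-.1252,.11],184.1)
```

```text
[0.5371551  0.17047964 0.13430769] [-1.79990711e+02 -7.12956476e-02 -1.75688709e+02] 0.050011218512074636 [-0.21466719 -0.49317119 -3.0733856 ]
turn rad 0.0037 then offset cm [  1.75 -29.52   2.43]
```

Request:
{"fn": "carry_out", "kwargs": {
  "targets": [
    {"offset": [0.1, -2, 0], "yaw": 0.004, "jaw": 40},
    {"offset": [0.2, -3.5, 0], "yaw": 0, "jaw": 40},
    {"offset": [0.25, -4, 0], "yaw": 0, "jaw": 40},
    {"offset": [0.25, -4, 0], "yaw": 0, "jaw": 40},
    {"offset": [0.25, -4, 0], "yaw": 0, "jaw": 40},
    {"offset": [0.25, -4, 0], "yaw": 0, "jaw": 40},
    {"offset": [0.2, -3.5, 0.4], "yaw": 0, "jaw": 40},
    {"offset": [0.15, -2.5, 1], "yaw": 0, "jaw": 40},
    {"offset": [0.1, -2, 1], "yaw": 0, "jaw": 40},
    {"offset": [0, 0, 0], "yaw": 0, "jaw": 40}
  ]
}}

```text
time: 13.25
tool_pos: [0.5399, -0.127, 0.1088]
ee_rot: [180.0, -0.2, -176.1]
ft_force: [0.2, -0.3, -1.8]
finger_gap: 0.0497
gripper_force: 20.0
```

Request:
{"fn": "carry_out", "kwargs": {
  "targets": [
    {"offset": [0, 0, 0], "yaw": 0, "jaw": 40},
    {"offset": [0, 0, 0], "yaw": 0, "jaw": 40}
  ]
}}

```text
time: 13.45
tool_pos: [0.5411, -0.1239, 0.1108]
ee_rot: [180.0, 0.0, -175.9]
ft_force: [0.7, -0.1, -2.6]
finger_gap: 0.0499
gripper_force: 20.0
```

Run:
```python
from h import *
s=state();print(s['tool_pos'],s['ee_rot'],s['finger_gap'],s['joints'].round(1))
cv2.imwrite('pics/w4.png',camera('wrist'));W=cam('wrist',s)
b=np.radians(4.1);R=np.array([[np.cos(b),-np.sin(b)],[np.sin(b),np.cos(b)]])
print('pred pad corners',[proj(W,[*(np.array([.5408,-.1252])+R@[i*.085,j*.05]),.006])[0].round(0) for i,j in((-1,-1),(-1,1),(1,1),(1,-1))])
togo([.5408,-.1252,.02],184.1)
```

```text
[ 0.54107892 -0.12390035  0.11079705] [ 1.79958962e+02  8.94174345e-04 -1.75929182e+02] 0.049928277117573784 [ -20.1   18.1   97.1    0.    64.8 -114.2]
pred pad corners [array([255., 104.]), array([370., 104.]), array([362., 279.]), array([264., 279.])]
turn rad -0.0001 then offset cm [ 0.05 -0.14  9.1 ]
```

View pics/w4.png

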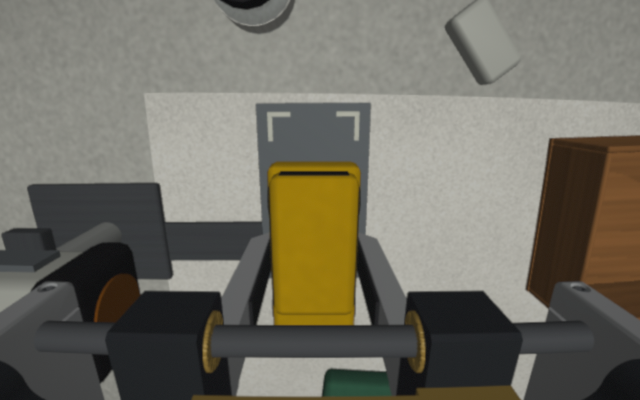

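Pad corners are at (256,104) and (370,104), as predicted, and the wagon sits level and straight at (315,245). I'll lower it gently.

Request:
{"fn": "carry_out", "kwargs": {
  "targets": [
    {"offset": [0.05, -0.1, 2], "yaw": 0, "jaw": 40},
    {"offset": [0, 0, 2], "yaw": 0, "jaw": 40},
    {"offset": [0, 0, 2], "yaw": 0, "jaw": 40},
    {"offset": [0, 0, 1.5], "yaw": 0, "jaw": 40},
    {"offset": [0, 0, 0.8], "yaw": 0, "jaw": 40},
    {"offset": [0, 0, 0.4], "yaw": 0, "jaw": 40},
    {"offset": [0, 0, 0.2], "yaw": 0, "jaw": 40},
    {"offset": [0, 0, 0.15], "yaw": 0, "jaw": 40},
    {"offset": [0, 0, 0], "yaw": 0, "jaw": 40},
    {"offset": [0, 0, 0], "yaw": 0, "jaw": 40}
  ]
}}

```text
time: 14.5
tool_pos: [0.541, -0.126, 0.0207]
ee_rot: [-180.0, 0.1, -176.0]
ft_force: [0.4, 1.1, -2.3]
finger_gap: 0.0501
gripper_force: 20.0
```

Request:
{"fn": "carry_out", "kwargs": {
  "targets": [
    {"offset": [0, 0, 0.1], "yaw": 0, "jaw": 40},
    {"offset": [0, 0, 0], "yaw": 0, "jaw": 40},
    {"offset": [0, 0, 0], "yaw": 0, "jaw": 40}
  ]
}}

```text
time: 14.8
tool_pos: [0.5407, -0.1259, 0.0192]
ee_rot: [180.0, 0.0, -176.0]
ft_force: [-0.4, -0.9, -1.6]
finger_gap: 0.0501
gripper_force: 20.0
```

Request:
{"fn": "carry_out", "kwargs": {
  "targets": [
    {"offset": [0, 0, 0.1], "yaw": 0, "jaw": 40},
    {"offset": [0, 0, 0.1], "yaw": 0, "jaw": 40},
    {"offset": [0, 0, 0], "yaw": 0, "jaw": 40},
    {"offset": [0, 0, 0], "yaw": 0, "jaw": 40}
  ]
}}

```text
time: 15.2
tool_pos: [0.5406, -0.1259, 0.0171]
ee_rot: [180.0, -0.0, -176.0]
ft_force: [0.2, 0.2, -1.7]
finger_gap: 0.0498
gripper_force: 20.0
```

Request:
{"fn": "carry_out", "kwargs": {
  "targets": [
    {"offset": [0, 0, 0.1], "yaw": 0, "jaw": 40},
    {"offset": [0, 0, 0], "yaw": 0, "jaw": 40},
    {"offset": [0, 0, 0], "yaw": 0, "jaw": 40}
  ]
}}

```text
time: 15.5
tool_pos: [0.5408, -0.1259, 0.0162]
ee_rot: [-180.0, 0.0, -176.0]
ft_force: [0.7, -0.2, -1.3]
finger_gap: 0.0501
gripper_force: 20.0
```

Request:
{"fn": "carry_out", "kwargs": {
  "targets": [
    {"offset": [0, 0, 0.05], "yaw": 0, "jaw": 40},
    {"offset": [0, 0, 0.05], "yaw": 0, "jaw": 40},
    {"offset": [0, 0, 0], "yaw": 0, "jaw": 40},
    {"offset": [0, 0, 0], "yaw": 0, "jaw": 40}
  ]
}}

```text
time: 15.9
tool_pos: [0.5408, -0.1259, 0.0161]
ee_rot: [-180.0, 0.0, -176.0]
ft_force: [-1.6, 0.5, 5.4]
finger_gap: 0.0498
gripper_force: 20.0
```

Contact at 5 N. I'll release and rise straight up.

Request:
{"fn": "carry_out", "kwargs": {
  "targets": [
    {"offset": [0, 0, 0], "yaw": 0, "jaw": 62},
    {"offset": [0, 0, 0], "yaw": 0, "jaw": 75},
    {"offset": [0, 0, 0], "yaw": 0, "jaw": 75},
    {"offset": [0, 0, 0], "yaw": 0, "jaw": 75},
    {"offset": [0, 0, -2], "yaw": 0, "jaw": 75},
    {"offset": [0, 0, -4], "yaw": 0, "jaw": 75},
    {"offset": [0, 0, -4], "yaw": 0, "jaw": 75},
    {"offset": [0, 0, -4], "yaw": 0, "jaw": 75},
    {"offset": [0, 0, -4], "yaw": 0, "jaw": 75},
    {"offset": [0, 0, -4], "yaw": 0, "jaw": 75}
  ]
}}

```text
time: 16.9
tool_pos: [0.5404, -0.1258, 0.2367]
ee_rot: [180.0, 0.0, -176.0]
ft_force: [0.5, -0.1, -1.2]
finger_gap: 0.0704
gripper_force: 0.0
```

Request:
{"fn": "carry_out", "kwargs": {
  "targets": [
    {"offset": [0, 0, -2], "yaw": 0, "jaw": 88},
    {"offset": [0, 0, 0], "yaw": 0, "jaw": 88},
    {"offset": [0, 0, 0], "yaw": 0, "jaw": 88}
  ]
}}

```text
time: 17.2
tool_pos: [0.5403, -0.1257, 0.2544]
ee_rot: [180.0, -0.0, -176.0]
ft_force: [-0.7, 0.6, -0.5]
finger_gap: 0.0828
gripper_force: 0.0
```

Run:
```python
from h import *
s=state();print(s['time'],s['tool_pos'],s['ee_rot'],s['finger_gap'])
im=camera('wrist');cv2.imwrite('pics/w5.png',im);W=cam('wrist',s)
h=cv2.cvtColor(im,cv2.COLOR_BGR2HSV);y=((h[...,0]>20)&(h[...,0]<35)&(h[...,1]>150)).astype(np.uint8)
rect(W,y,(0,0,640,400),.034,'wagon')
b=np.radians(4.1);R=np.array([[np.cos(b),-np.sin(b)],[np.sin(b),np.cos(b)]])
g=lambda x,y,z:proj(W,[*(np.array([.5408,-.1252])+R@[x,y]),z])[0].round(0)
print('pad',[g(i*.085,j*.05,.006) for i,j in((-1,-1),(-1,1),(1,1),(1,-1))])
print('grip end corners',g(-.117,-.25,.146),g(-.117,-.22,.146),'trig end',g(-.085,-.185,.139))
sq=np.array([.5408,-.1252])+R@[-.062,-.2295];print(sq)
togo([*sq,.21],184.1)
```

```text
17.2 [ 0.5402518  -0.12573654  0.25437846] [ 1.79974412e+02 -3.96760921e-02 -1.75975261e+02] 0.08276270747272899
wagon ctr [ 0.5418 -0.1267] [(np.float32(0.048), np.float32(-86.3)), (np.float32(0.108), np.float32(3.7))]
pad [array([276., 106.]), array([353., 106.]), array([349., 228.]), array([280., 228.])]
grip end corners [33. 73.] [65. 71.] trig end [113. 108.]
[ 0.49536733 -0.3585455 ]
turn rad -0.0013 then offset cm [  6.09 -22.92   4.34]
```

View pics/w5.png

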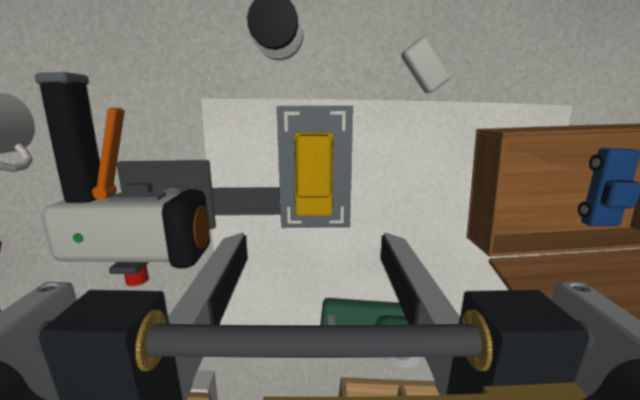

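The wagon is centred on the pad at (314,175), straight to within 0.4°. The grip runs down the image around (70,130), with the trigger tip at (115,108), as predicted. Next I'll move over the squeeze point.

Request:
{"fn": "carry_out", "kwargs": {
  "targets": [
    {"offset": [0.5, -2, 0], "yaw": 0, "jaw": 100},
    {"offset": [0.8, -3.5, 0], "yaw": 0, "jaw": 100},
    {"offset": [1, -4, 0], "yaw": 0, "jaw": 100},
    {"offset": [1, -4, 0], "yaw": 0, "jaw": 100},
    {"offset": [1, -4, 0], "yaw": 0, "jaw": 100},
    {"offset": [1, -3, 0], "yaw": 0, "jaw": 100},
    {"offset": [0.8, -1.9, 0], "yaw": 0, "jaw": 100},
    {"offset": [0, 0, 0], "yaw": 0, "jaw": 100},
    {"offset": [0, 0, 0], "yaw": 0, "jaw": 100},
    {"offset": [0, 0, 0], "yaw": 0, "jaw": 100}
  ]
}}

```text
time: 18.25
tool_pos: [0.4956, -0.3521, 0.2542]
ee_rot: [179.9, -0.1, -175.9]
ft_force: [-0.5, 0.1, 0.3]
finger_gap: 0.0937
gripper_force: 0.0
```

Run:
```python
from h import *
s=state();print(s['time'],s['tool_pos'],s['ee_rot'],s['finger_gap'],s['joints'].round(1))
im=camera('wrist');cv2.imwrite('pics/w6.png',im);W=cam('wrist',s)
b=np.radians(4.1);R=np.array([[np.cos(b),-np.sin(b)],[np.sin(b),np.cos(b)]])
g=lambda x,y,z:proj(W,[*(np.array([.5408,-.1252])+R@[x,y]),z])[0].round(0)
print('grip end corners',g(-.117,-.25,.146),g(-.117,-.22,.146),'trig end',g(-.085,-.185,.139),'mid grip',g(-.07,-.25,.146),g(-.07,-.22,.146))
sq=np.array([.5408,-.1252])+R@[-.062,-.224];print(sq)
togo([*sq,.111],184.1)
```

```text
18.25 [ 0.49556162 -0.35210927  0.25416466] [ 1.79876599e+02 -5.38999590e-02 -1.75920488e+02] 0.09372513240285833 [ -42.    17.5   76.9    0.    85.7 -136.1]
grip end corners [284. 139.] [317. 138.] trig end [354. 172.] mid grip [285. 189.] [317. 189.]
[ 0.4949741  -0.35305958]
turn rad 0.0 then offset cm [ 0.08 -0.09 14.36]
```

View pics/w6.png

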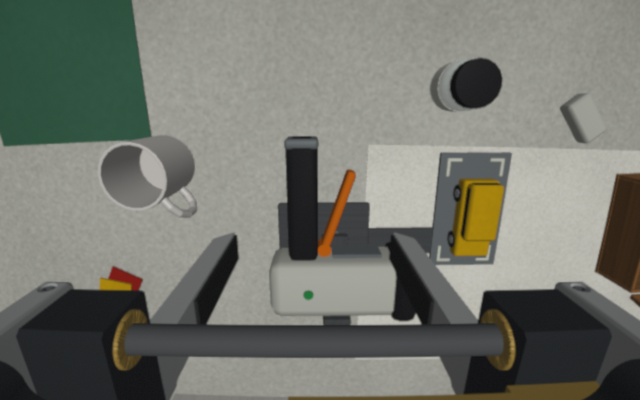

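The grip spans columns 287–317 and the trigger tip is at (350,172), both as predicted. I'll descend with the fingers wide open.

Request:
{"fn": "carry_out", "kwargs": {
  "targets": [
    {"offset": [0.1, -0.1, 2.5], "yaw": 0, "jaw": 100},
    {"offset": [0, 0, 3], "yaw": 0, "jaw": 100},
    {"offset": [0, 0, 3], "yaw": 0, "jaw": 100},
    {"offset": [0, 0, 2.5], "yaw": 0, "jaw": 100},
    {"offset": [0, 0, 2], "yaw": 0, "jaw": 100},
    {"offset": [0, 0, 1.3], "yaw": 0, "jaw": 100},
    {"offset": [0, 0, 0], "yaw": 0, "jaw": 100},
    {"offset": [0, -0.5, 0], "yaw": 0, "jaw": 100},
    {"offset": [0, 0, 0], "yaw": 0, "jaw": 100}
  ]
}}

```text
time: 19.2
tool_pos: [0.496, -0.3609, 0.1135]
ee_rot: [-179.9, 0.1, -176.0]
ft_force: [-0.1, 0.2, 0.7]
finger_gap: 0.0941
gripper_force: 0.0
```

Request:
{"fn": "carry_out", "kwargs": {
  "targets": [
    {"offset": [0, 0, 0], "yaw": 0, "jaw": 35},
    {"offset": [0, 0, 0], "yaw": 0, "jaw": 35},
    {"offset": [0, 0, 0], "yaw": 0, "jaw": 35},
    {"offset": [0, 0, 0], "yaw": 0, "jaw": 35},
    {"offset": [0, 0, 0], "yaw": 0, "jaw": 35},
    {"offset": [0, 0, 0], "yaw": 0, "jaw": 35},
    {"offset": [0, 0, 0], "yaw": 0, "jaw": 35}
  ],
  "grip_force": 30
}}

```text
time: 19.9
tool_pos: [0.4932, -0.3578, 0.1116]
ee_rot: [179.8, -0.2, -176.0]
ft_force: [-4.0, 4.9, 3.6]
finger_gap: 0.0414
gripper_force: 3.5
```

Request:
{"fn": "carry_out", "kwargs": {
  "targets": [
    {"offset": [0, 0, 0], "yaw": 0, "jaw": 35},
    {"offset": [0, 0, 0], "yaw": 0, "jaw": 35}
  ]
}}

```text
time: 20.1
tool_pos: [0.4932, -0.3581, 0.1116]
ee_rot: [179.8, -0.2, -175.9]
ft_force: [-4.3, 4.7, 1.8]
finger_gap: 0.0401
gripper_force: 30.0
```

Request:
{"fn": "carry_out", "kwargs": {
  "targets": [
    {"offset": [0, 0, 0], "yaw": 0, "jaw": 35},
    {"offset": [0, 0, 0], "yaw": 0, "jaw": 35},
    {"offset": [0, 0, 0], "yaw": 0, "jaw": 35},
    {"offset": [0, 0, 0], "yaw": 0, "jaw": 35}
  ]
}}

```text
time: 20.5
tool_pos: [0.4932, -0.3582, 0.1116]
ee_rot: [179.8, -0.2, -175.9]
ft_force: [-3.6, 4.3, 2.1]
finger_gap: 0.0401
gripper_force: 30.0
```

Request:
{"fn": "carry_out", "kwargs": {
  "targets": [
    {"offset": [0, 0, 0], "yaw": 0, "jaw": 100},
    {"offset": [0, 0, 0], "yaw": 0, "jaw": 100},
    {"offset": [0, 0.4, 0], "yaw": 0, "jaw": 100},
    {"offset": [0, 0, 0], "yaw": 0, "jaw": 100},
    {"offset": [0, 0, 0], "yaw": 0, "jaw": 100},
    {"offset": [0, 0, -2], "yaw": 0, "jaw": 100},
    {"offset": [0, 0, -4], "yaw": 0, "jaw": 100},
    {"offset": [0, 0, -4], "yaw": 0, "jaw": 100},
    {"offset": [0, 0, -4], "yaw": 0, "jaw": 100},
    {"offset": [0, 0, -2], "yaw": 0, "jaw": 100}
  ]
}}

```text
time: 21.5
tool_pos: [0.4958, -0.3584, 0.2768]
ee_rot: [-179.5, 0.3, -176.0]
ft_force: [0.6, -0.4, 0.1]
finger_gap: 0.0936
gripper_force: 0.0
```

Request:
{"fn": "carry_out", "kwargs": {
  "targets": [
    {"offset": [0, 0, -2], "yaw": 0, "jaw": 100},
    {"offset": [0, 0, 0], "yaw": 0, "jaw": 100},
    {"offset": [0, 0, 0], "yaw": 0, "jaw": 100}
  ]
}}

```text
time: 21.8
tool_pos: [0.4946, -0.3566, 0.292]
ee_rot: [-179.9, 0.0, -176.0]
ft_force: [0.1, -0.1, 0.6]
finger_gap: 0.0939
gripper_force: 0.0
```

Run:
```python
from h import *
s=state();print(s['time'],s['tool_pos'],s['finger_gap'],s['ft_force'])
cv2.imwrite('pics/w7.png',camera('wrist'))
side=camera('side');d=cv2.resize(side[140:340,200:500],(600,400),interpolation=cv2.INTER_CUBIC)
cv2.imwrite('pics/s7.png',d)
```

```text
21.8 [ 0.49460095 -0.35657194  0.2919823 ] 0.09385925185366224 [ 0.07259064 -0.13201852  0.56599623]
```

View pics/w7.png

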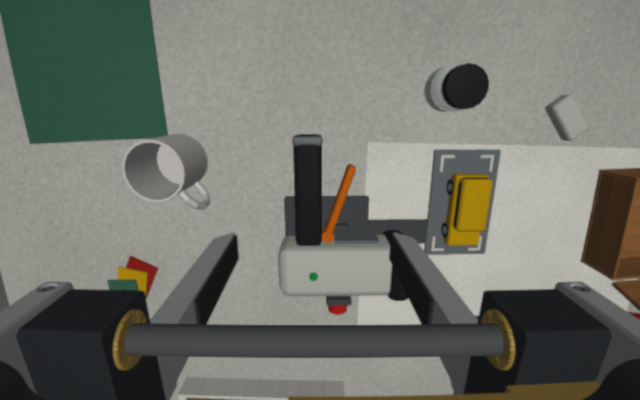

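The trigger has sprung back (tip at (351,168)) and the wagon stands on the pad at (468,209). I'll hand in.

```bash
python3 -c "
from cell import ticket
print(ticket.sign_off())"
```

```text
the job is handed in; nothing more can be done
None
```

The job is handed in at about 22 s: the lid is open on its stop, the wagon is centred lengthways on the pad, and the trigger was squeezed home for about 0.6 s and sprang back; I viewed 11 pictures, one over the limit of 10.

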